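# Set and lock the length stop of a brick-cutting jig

### The arm

A 6-joint arm with a two-finger parallel gripper is mounted at the origin on the work surface; the furniture and walls round the work are solid. World frame = base frame: x ahead of the robot, y to its left, z up, the work surface at z = 0. Lengths are in m, angles in rad, forces in N, time in s.
With the tool pointing down it reaches from about 0.25 to 0.8 m from the base axis. Payload 8.5 kg.
Tool frame: the origin (TCP) lies midway between the tips of the shut fingers; the grasp point (between the pads) lies 19 mm behind it; z points along the fingers, y is the line along which they close (so a half turn about z gives the same grasp; the last joint's range is limited). The gripper opens to 85 mm and grips with 20 to 120 N. Pads are 22 mm wide; open, the fingers measure 114 mm over their backs; the gripper's body (76 mm by 85 mm) begins 54 mm behind the grasp point. The pads swing forward as they close: fully open they stand 13 mm farther back than shut.
Start: joints at [-1.238, 0.238, -0.013, 1.319, 0, 1.571], TCP at [0.171, -0.496, 0.231] pointing down, gripper open.
Joint ranges: [-2.66, 2.66], [-1.03, 1.9], [-1.14, 1.46], [-1.82, 2.27], [-1.45, 1.34], [-3.14, 3.14]. Speed limits (rad/s): [2.22, 2.22, 2.79, 3.14, 3.14, 3.14].

### API

Orientations are given as a unit quaternion [x, y, z, w].
In Python, from rig import ctrl gives the robot as it stands. The module is installed in compiled form; this text tells all that it offers.
- The arm moves only by the tool apply_moves, never from a script. Its argument "deltas" is one flat list of numbers, 7 for each row, row after row: the shift along the world's x, y, z in cm, then the turn, a rotation vector about the world's x, y, z in rad, then the gripper command: -1 is fully open, 1 is shut, values between are in proportion. A call has 1 to 8 rows; each row is the pose to reach, as a shift and turn from the pose commanded when the call began; what a row does not reach only later rows make up. A row lasts 1/8 s, in which the tool goes at most 62.5 mm and 10.7 degrees, less where a joint would pass 70% of its speed; a pose out of reach is approached as far as the arm can. A call with a gripper value outside its range is refused whole. The fingers move at their own pace and stop on an object; "grip_force" is the grip in N (left out, the last holds). Time passes only in rows, so rows that repeat a pose let the fingers close. It gives the time, the measured TCP pose, the force, the opening and the grip force at its end, in the units of the state.
- ctrl.get_state(): the state, without advancing time (a new reading comes with each control period).
- ctrl.snapshot(name): name is "side" or "top"; returns a dict with "image" (400x640x3 uint8, blue, green, red), "K" (3x3 intrinsics, pixels), "R" (3x3) and "t" (3): a world point X has camera coordinates R X + t. Camera axes: x right, y down, z forward; pixel columns grow to the right and rows downward; lengths in m; the calibration is good to about 2 mm. A picture is of the moment at which its call begins. There is no depth.
- ctrl.close_job(): hands the job in; it is judged then, once.
The state is a dict: "time": time; "joints": joint angles; "dq": joint speeds; "tau": joint torques, N m; "tool_pos": TCP position; "tcp_rot": TCP orientation; "ft_force": force on the tool from outside, world axes, zero at the start; "wrist_torque": the same for the moment, N m; "grip_width": finger opening in m; "grip_force": force on a finger pad.
Only numpy, scipy, OpenCV 4.12 (cv2) and the standard library are available. Lean on these libraries where they do the work, as an engineer would, in place of code of your own. Each camera call takes 0.05 s, during which the arm holds its last target. There are 200 camera calls.

### The job

Set the length stop of the cutting jig to the cut brick lying in it: swing the raised yellow stop arm down, slide its collar along the rod until the arm gently touches the end of the brick, and bring the set screw to face the flat of the rod. Then tighten the red knob firmly by hand, without forcing it, so that the screw sits square on the flat and is still tight when you have let go. Leave the brick where it lies and do not disturb the other things.

Things in the scene. Friction and masses are not known exactly. Their poses are not given: they have to be found in the camera images.
- jig: wooden cutting jig, fixed; board 200 x 400 mm, its top 41 mm above the bench. Origin on the bench, 20 mm from under the board's middle towards the rod. y runs along the rod towards the brick, x from the rod across to the brick lane, z up. Green clamp blocks hold the rod at y +168 and -168 mm, tops at z 108 mm.
- rod_mid (a point): middle of the 24 mm steel rod; axes as the jig's, rod along y. A bright flat, 3 mm deep, runs along its upper side. It was set by eye: it looks up to 0.22 rad (13 deg) to either side of straight up, towards jig +x or -x, differently each time. The rod itself does not turn. This point is the axis of the collar; the rod lies 2 mm or less off it in the worn bore.
- stop_collar: dark steel collar on the rod, 42 mm across, 26 mm long; origin on the rod axis at its middle. y along the rod towards the brick, z out along the set screw, x out along the yellow stop arm. It starts leaning 0.6 to 0.9 rad, screw towards jig -x, arm raised; with z upright the arm is level. Turns freely (0.05 N m), slides with about 2.5 N, stays where left.
- stop_edge (a point): point on the upper edge of the yellow stop arm, 50 mm out from the rod axis, middle of its thickness; axes as the collar's. The arm is 7 mm thick (y), 26 mm wide (z, this edge 13 mm above its midline) and reaches 67 mm out from the rod axis. Pressed down here, the collar turns.
- stop_face (a point): point on the face of the stop arm that meets the brick, on its midline 45 mm out from the rod axis; axes as the collar's
- set_screw: the set screw in the collar; axes as the collar's, origin on its axis. It goes in 2.2 mm per radian of the knob. If it is tightened while the collar is held out of line with the flat, its foot bears on one edge; let go, the collar tends to swing round square (friction may hold it if lightly nipped) and the screw is loose again. Then tighten again.
- screw_tip (a point): middle of the screw's flat foot, 10.4 mm wide, hidden in the collar. It starts 12.7 to 14 mm out from the collar's axis, just clear of the round rod. The collar's bore is worn and loose on the rod, so the foot first meets the flat anywhere from 7.2 to 9.4 mm out from the collar's axis, differently each time: it must be felt.
- knob_grip (a point): middle of the red bar knob on the screw, 48 mm or less out from the collar's axis; bar 46 mm long (x), 11 thick (y), 24 tall (z, outward). Clockwise from outside tightens, 2 to 3.7 rad in all. It turns with 0.3 N m and stays where left; when the foot bears, torque climbs springily: firmly tight is 0.45 to 0.5 N m, some 0.5 rad past touch (50-90 N); beyond 0.6 N m is forced.
- pattern_brick: the cut red brick piece lying in the lane against the steel end plate, loose, 107 mm long (its own z, pointing to the stop), about 54 x 64 mm; its origin is the middle of the end at the end plate
- brick_end (a point): middle of the brick's end that faces the stop arm
- tin: rusty tin, 72 mm wide, 80 mm tall, a bystander; origin under its middle
- cup: grey-blue enamel mug with a dark handle, 70 mm wide, 78 mm tall, a bystander; origin under its middle
- square: try square with a wooden stock, 121 x 212 mm, lying flat, a bystander; origin under its middle
Mind the look-alikes: they are no part of the job. Leave any green, purple or turquoise look-alike of the pattern_brick alone.

How it is judged:
At the end, for the whole second after the job is handed in: The stop arm stands within 3 mm of the brick's end; the screw's foot is down on the flat (under 9.4 mm from the collar's axis) and presses on it with over 40 N, with nothing holding it; the brick has moved less than 5 mm; the collar is at rest (y of brick_end in the frame of stop_face below 0.003 m and z of screw_tip in the frame of stop_collar below 0.0094 m and contact force between set_screw and jig above 40 N and distance of pattern_brick from where it was at the start of the episode below 0.005 m and linear speed of stop_collar below 0.01 m/s); the robot touches nothing.
It fails at once if the knob is overtightened: the screw bears on the rod with more than 150 N (contact force between set_screw and jig above 150 N).
It fails at once if the stop is driven into the brick with more than 30 N (contact force between stop_collar and pattern_brick above 30 N).
It fails at once if the tin, the cup or the try square is moved more than 30 mm (distance of any of tin, cup, square from where it was at the start of the episode above 0.03 m).
It also fails if it takes over 72 s, if anything falls off the work surface, if the arm or the gripper's body presses on something with over 40 N, if the wrist force passes 120 N, or if a joint passes its speed limit or range.

## Working session

There is one attempt and no reset: what is moved stays moved. The work goes in short steps, Python scripts to look and compute and a tool call to move; the robot and the scene stay as the last step left them, time stands still between calls to the robot, and variables do not carry over. Pictures are saved under pics/ and viewed, at most 10 in all, crops included, and the job is handed in when it is done.

Besides the shell and the picture viewer there is one more tool, called after ">>>" by a JSON object that holds its "name" and its "arguments", one argument or row to a line. apply_moves: Moves the arm, as the interface text tells. Its arguments: {"type":"object","properties":{"deltas":{"type":"array","items":{"type":"number"}},"grip_force":{"type":"number"}},"required":["deltas"]}

```bash
mkdir -p pics; python3 - <<'E'
from rig import ctrl
import cv2,pickle
for n in("side","top"):
    s=ctrl.snapshot(n);cv2.imwrite(f"pics/{n}0.png",s["image"]);pickle.dump(s,open(f"{n}0.pkl","wb"))
    print(n,s["K"].tolist(),s["R"].round(4).tolist(),s["t"].round(4).tolist())
print(ctrl.get_state())
E
```

```text
side [[430.872569117499, 0.0, 314.9525211640094], [0.0, 430.872569117499, 202.64186041914442], [0.0, 0.0, 1.0]] [[-0.9993, 0.0329, -0.0178], [0.033, 0.5524, -0.8329], [-0.0175, -0.8329, -0.5531]] [0.5073, 0.0951, 1.3975]
top [[387.3764106809927, 0.0, 322.0821254781322], [0.0, 387.3764106809927, 196.46426845718733], [0.0, 0.0, 1.0]] [[0.0036, -0.9999, 0.0128], [-0.9871, -0.0056, -0.1599], [0.16, -0.012, -0.987]] [-0.0503, 0.5234, 1.498]
{'time': 0.1, 'joints': array([-1.23795290e+00,  2.38792456e-01, -1.41496036e-02,  1.31917974e+00,
        1.75986070e-05,  1.57084708e+00]), 'dq': array([-0.00127476, -0.00237498,  0.00112361, -0.0011493 ,  0.00178678,
        0.00013941]), 'tau': array([-2.71003273e-04, -5.39720178e+01,  3.46998346e+01,  1.34828658e-02,
        9.91255888e-06, -1.17219706e-06]), 'tool_pos': array([ 0.17142424, -0.49585204,  0.23071222]), 'tcp_rot': array([ 9.86187827e-01,  1.65629501e-01, -1.01124618e-04, -6.55037446e-04]), 'ft_force': array([-0.19226462, -0.85652916, -0.21492484]), 'wrist_torque': array([ 0.02345204, -0.02346795,  0.00069092]), 'grip_force': 0.0, 'grip_width': 0.08571038673413404}
```

View pics/side0.png

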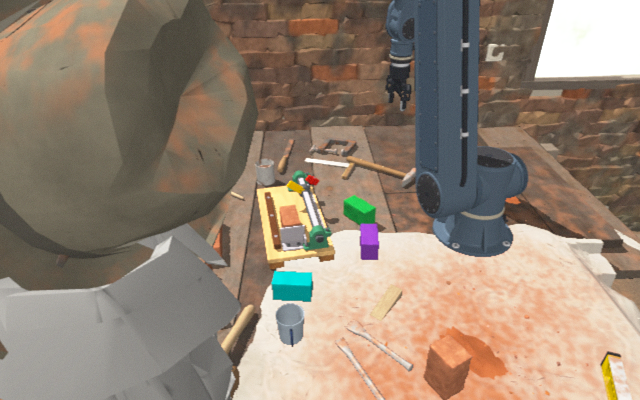

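View pics/top0.png

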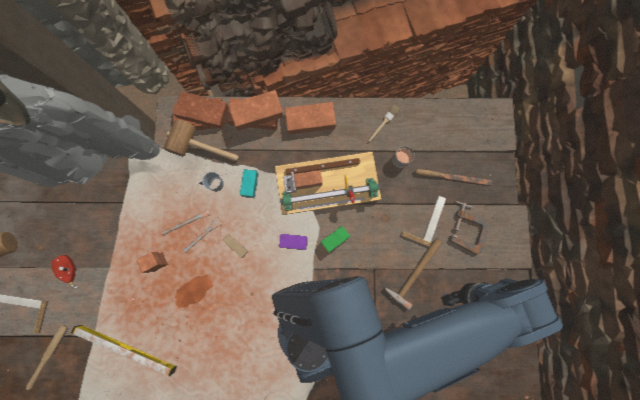

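```bash
python3 - <<'E'
import cv2,numpy as np
a=cv2.imread("pics/top0.png")[140:225,265:395];b=cv2.imread("pics/side0.png")[160:275,245:345]
A=cv2.resize(a,None,fx=6,fy=6,interpolation=cv2.INTER_CUBIC);cv2.imwrite("pics/topc.png",A)
B=cv2.resize(b,None,fx=5,fy=5,interpolation=cv2.INTER_CUBIC);cv2.imwrite("pics/sidec.png",B)
E
```

```text
(no output)
```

View pics/topc.png

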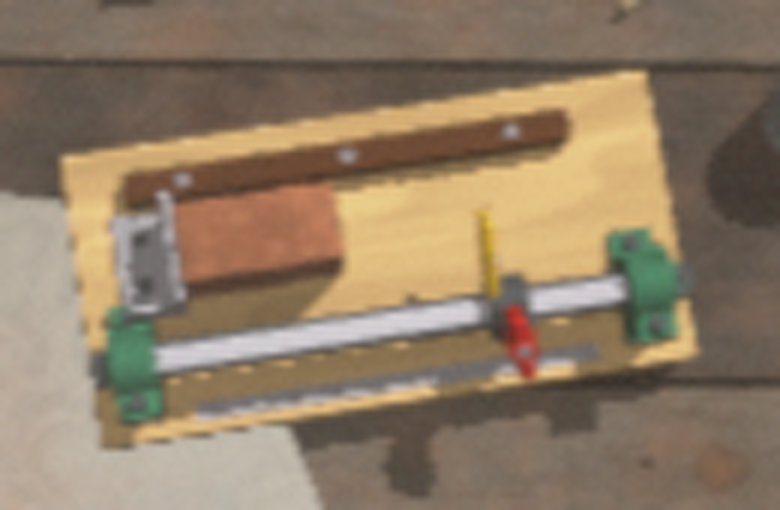

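View pics/sidec.png

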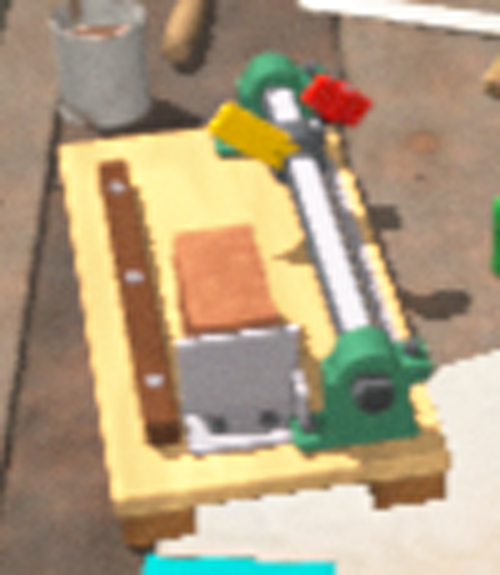

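```bash
cat > geo.py <<'E'
import pickle,numpy as np
from scipy.optimize import least_squares
S={n:pickle.load(open(f"{n}0.pkl","rb")) for n in("side","top")}
def proj(n,X):
    s=S[n];c=np.asarray(X)@s["R"].T+s["t"];p=c@s["K"].T;return p[...,:2]/p[...,2:]
T=lambda u,v:np.array([265+(u-2.5)/6,140+(v-2.5)/6]); D=lambda u,v:np.array([245+(u-2)/5,160+(v-2)/5])
def tri(pt,ps): # triangulate
    f=lambda X:np.r_[proj("top",X)-pt,proj("side",X)-ps]
    r=least_squares(f,[.5,-.1,.08],x_scale=.1);return r.x,np.abs(r.fun).max()
E
python3 - <<'E'
from geo import *
C=np.array([[.12,.2,.041],[.12,-.2,.041],[-.08,-.2,.041],[-.08,.2,.041]])
ot=np.array([T(62,157),T(645,72),T(697,352),T(102,445)])
os=np.array([D(115,508),D(60,145),[np.nan]*2,D(450,452)])
def W(p,X):
    c,s=np.cos(p[2]),np.sin(p[2]);return np.asarray(X)@np.array([[c,s,0],[-s,c,0],[0,0,1]])+[p[0],p[1],0]
def f(p):
    r=np.r_[(proj("top",W(p,C))-ot).ravel(),(proj("side",W(p,C))-os).ravel()];return r[~np.isnan(r)]
r=least_squares(f,[.5,-.1,.1]);p=r.x;print(p,r.fun.round(1))
np.save("jig.npy",p)
# rod line: fit x,z in jig frame
def g(q):
    o=[]
    for n,a,b in(("top",T(160,357),T(620,291)),("side",D(350,325),D(283,100))):
        P=proj(n,W(p,[[q[0],.15,q[1]],[q[0],-.15,q[1]]]));d=(P[1]-P[0])/np.linalg.norm(P[1]-P[0])
        for m in(a,b):o.append(np.cross(d,m-P[0]))
    return o
q=least_squares(g,[-.03,.09]);print("rod x,z",q.x,np.round(q.fun,2))
inv=lambda X:W([0,0,-p[2]],np.asarray(X)-[p[0],p[1],0])
for n,a,b in(("collar",T(510,290),D(308,143)),("knob",T(522,338),D(336,100)),("armtip top",T(485,210),D(215,118)),("brick end top mid",T(338,222),D(214,231)),("tin",T(0,0),D(0,0))):
    X,e=tri(a,b);print(n,X.round(4),inv(X).round(4),round(e,2))
E
```

```text
[ 0.56251013 -0.07043775  0.15978195] [-0.9 -0.3 -0.4 -0.7 -0.3  0.7 -0.7  0.5 -0.3 -2.  -0.4 -0.5  0.3 -0.3]
rod x,z [-0.03550891  0.08944494] [-0.37  0.37 -0.63  0.74]
collar [ 0.5386 -0.1519  0.0953] [-0.0366 -0.0766  0.0953] 2.68
knob [ 0.5119 -0.1579  0.1231] [-0.0638 -0.0783  0.1231] 0.35
armtip top [ 0.5931 -0.135   0.1259] [ 0.0199 -0.0686  0.1259] 0.44
brick end top mid [ 0.5923 -0.0424  0.0975] [0.0338 0.023  0.0975] 0.07
tin [0.6719 0.1416 0.3603] [0.1417 0.1919 0.3603] 4.64<stdin>:16: DeprecationWarning: Arrays of 2-dimensional vectors are deprecated. Use arrays of 3-dimensional vectors instead. (deprecated in NumPy 2.0)
```

The pattern brick is the red piece in the jig lane: top (308,180), side (288,215). It fits because it lies against the steel end plate. The purple block (293,241), green block (335,239) and turquoise block (248,183) in the top view, and the loose bricks, are no part of the job. The enlarged crops confirm the brick, the yellow arm and the red knob. The knob's offset from the rod axis is 44 mm at about 0.70 rad of lean, which matches the description.

```bash
cat > tgt.py <<'E'
import numpy as np
from scipy.spatial.transform import Rotation as Ro
from rig import ctrl
p=np.load("jig.npy");J=Ro.from_euler("z",p[2]);O=np.array([p[0],p[1],0]);ROD=np.array([-.0355,0,.0894])
def pose(th,r,y,phi=0):
    "TCP at r out along screw, tool z along -screw, tool y along jig -y, turned phi clockwise from outside"
    L=J*Ro.from_euler("y",-th)
    X=O+J.apply(ROD+[0,y,0])+L.apply([0,0,r])
    return X,L*Ro.from_euler("z",-phi)*Ro.from_euler("x",np.pi)
def delta(X,R,X0,R0): return ((X-X0)*100).round(2),(R*R0.inv()).as_rotvec().round(3)
def cur():
    s=ctrl.get_state();return s["tool_pos"],Ro.from_quat(s["tcp_rot"]),s
E
python3 - <<'E'
from tgt import *
X0,R0,s=cur()
a=pose(.7,.129,-.078);b=pose(.7,.029,-.078)
print(delta(*a,X0,R0),delta(*b,*a),a[0],b[0])
E
```

```text
(array([28.64, 32.95, -4.26]), array([ 0.17 , -0.68 , -0.166])) (array([ 6.36,  1.02, -7.65]), array([0., 0., 0.])) [ 0.45782686 -0.16631445  0.18806464] [ 0.52142802 -0.15606475  0.11158042]
```

>>> {"name": "apply_moves", "arguments": {
  "deltas": [5, 5, 5, 0, 0, 0, -1, 10, 11, 5, 0.05, -0.2, -0.05, -1, 15, 17, 4, 0.09, -0.35, -0.09, -1, 20, 23, 2, 0.13, -0.52, -0.13, -1, 25, 29, 0, 0.17, -0.68, -0.166, -1, 28.6, 33, -4.3, 0.17, -0.68, -0.166, -1, 28.6, 33, -4.3, 0.17, -0.68, -0.166, -1, 28.6, 33, -4.3, 0.17, -0.68, -0.166, -1]
}}

```text
time: 1.1
tool_pos: [0.4575, -0.1631, 0.1869]
tcp_rot: [0.936, 0.076, 0.341, -0.028]
ft_force: [0.3, 0.2, -0.2]
grip_width: 0.0856
grip_force: 0.0
```

```bash
python3 - <<'E'
from tgt import *
import cv2
X0,R0,s=cur();b=pose(.7,.029,-.078)
print(s["time"],s["joints"].round(3),X0,s["ft_force"],delta(*b,X0,R0))
a=ctrl.snapshot("top")["image"][140:225,265:395];b=ctrl.snapshot("side")["image"][140:275,245:345]
A=cv2.resize(a,None,fx=4,fy=4,interpolation=3);B=cv2.resize(b,(270,340),interpolation=3)
cv2.imwrite("pics/pre.png",np.hstack([A,np.zeros((340,5,3),np.uint8),cv2.resize(b,(252,340),interpolation=3)]))
E
```

```text
1.1 [-0.639 -0.127 -0.782  0.386  0.481  2.474] [ 0.45746806 -0.16310903  0.18686478] [ 0.31455374  0.18842617 -0.19258301] (array([ 6.4 ,  0.7 , -7.53]), array([-0.   , -0.001, -0.002]))
```

View pics/pre.png

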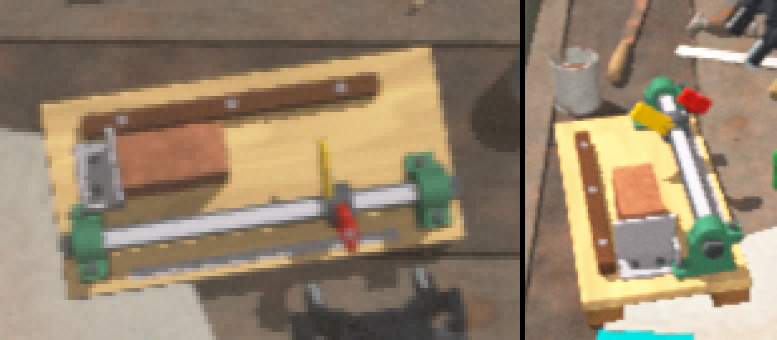

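The picture shows the knob at crop (346,228) and the open fingers straddling it at (313,285) and (420,270), so they are lined up. j6 is too close to its upper end for tightening, so I'll flip the tool half a turn first.

>>> {"name": "apply_moves", "arguments": {
  "deltas": [0, 0, 0, -0.115, -0.019, 0.139, -1, 0, 0, 0, -0.231, -0.037, 0.277, -1, 0, 0, 0, -0.346, -0.056, 0.416, -1, 0, 0, 0, -0.461, -0.074, 0.554, -1, 0, 0, 0, -0.576, -0.093, 0.693, -1, 0, 0, 0, -0.692, -0.112, 0.832, -1, 0, 0, 0, -0.807, -0.13, 0.97, -1, 0, 0, 0, -0.922, -0.149, 1.109, -1]
}}

```text
time: 2.2
tool_pos: [0.4572, -0.1669, 0.1885]
tcp_rot: [0.649, 0.679, 0.274, 0.207]
ft_force: [-0.3, 0.5, 0.2]
grip_width: 0.0852
grip_force: 0.0
```

>>> {"name": "apply_moves", "arguments": {
  "deltas": [0, 0, 0, -0.115, -0.019, 0.139, -1, 0, 0, 0, -0.231, -0.037, 0.277, -1, 0, 0, 0, -0.346, -0.056, 0.416, -1, 0, 0, 0, -0.461, -0.074, 0.554, -1, 0, 0, 0, -0.576, -0.093, 0.693, -1, 0, 0, 0, -0.692, -0.112, 0.832, -1, 0, 0, 0, -0.807, -0.13, 0.97, -1, 0, 0, 0, -0.922, -0.149, 1.109, -1]
}}

```text
time: 3.2
tool_pos: [0.4572, -0.1669, 0.1885]
tcp_rot: [0.036, 0.939, 0.068, 0.336]
ft_force: [0.1, -1.1, -0.2]
grip_width: 0.0852
grip_force: 0.0
```

```bash
python3 - <<'E'
from tgt import *
X0,R0,s=cur();b=pose(.7,.029,-.078,-np.pi)
print(s["time"],s["joints"].round(3),X0,s["ft_force"],delta(*b,X0,R0))
E
```

```text
3.2 [-0.648 -0.125 -0.775  0.394  0.485 -0.439] [ 0.45715275 -0.16689411  0.18847245] [ 0.09414968 -1.13183325 -0.21976482] (array([ 6.43,  1.08, -7.69]), array([-0.151, -0.025,  0.18 ]))
```

>>> {"name": "apply_moves", "arguments": {
  "deltas": [1.6, 0.27, -1.9, -0.075, -0.012, 0.09, -1, 3.2, 0.54, -3.8, -0.151, -0.025, 0.18, -1, 4.8, 0.8, -5.8, -0.151, -0.025, 0.18, -1, 6.4, 1.1, -7.7, -0.151, -0.025, 0.18, -1, 6.4, 1.1, -7.7, -0.151, -0.025, 0.18, -1],
  "grip_force": 50
}}

```text
time: 3.82
tool_pos: [0.5211, -0.1553, 0.1099]
tcp_rot: [-0.072, 0.937, 0.029, 0.341]
ft_force: [-0.1, 0.5, 0.5]
grip_width: 0.0851
grip_force: 0.0
```

>>> {"name": "apply_moves", "arguments": {
  "deltas": [0, 0, 0, 0, 0, 0, 1, 0, 0, 0, 0, 0, 0, 1, 0, 0, 0, 0, 0, 0, 1, 0, 0, 0, 0, 0, 0, 1, 0, 0, 0, 0, 0, 0, 1, 0, 0, 0, 0, 0, 0, 1]
}}

```text
time: 4.58
tool_pos: [0.5216, -0.1552, 0.1117]
tcp_rot: [-0.073, 0.936, 0.028, 0.342]
ft_force: [-4.9, 1.5, 5.8]
grip_width: 0.0105
grip_force: 50.2
```

```bash
python3 - <<'E'
from tgt import *
import cv2
X0,R0,s=cur()
print(s["time"],s["joints"].round(3),X0,s["ft_force"],s["wrist_torque"],s["grip_width"],s["grip_force"])
a=ctrl.snapshot("top")["image"][140:225,265:395];b=ctrl.snapshot("side")["image"][140:275,245:345]
cv2.imwrite("pics/grip.png",np.hstack([cv2.resize(a,None,fx=4,fy=4,interpolation=3),cv2.resize(b,(252,340),interpolation=3)]))
E
```

```text
4.575 [-0.52   0.077 -0.857  0.056  0.418 -0.548] [ 0.52163994 -0.15520025  0.11171899] [-4.89066681  1.53646143  5.83613181] [-0.07237926  0.5001197   0.33810896] 0.010457452341448866 50.163384675979614
```

View pics/grip.png

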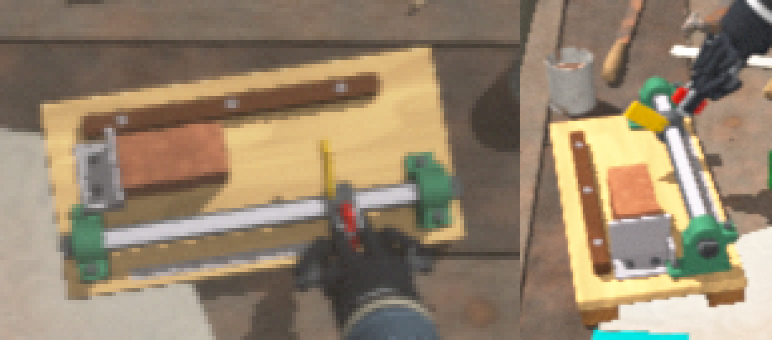

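Gripped at 10.5 mm on an 11 mm bar, with the knob at crop (346,222) between the pads. Next I swing it upright about the rod axis.

```bash
python3 - <<'E'
from tgt import *
b=pose(.7,.029,-.078,-np.pi)
for t in(.58,.46,.34,.22,.1,0):print(*delta(*pose(t,.0295,-.078,-np.pi),*b))
print(J.apply([0,1,0]))
E
```

```text
[0.25 0.04 0.25] [-0.019  0.118 -0.   ]
[0.55 0.09 0.43] [-0.038  0.237 -0.   ]
[0.87 0.14 0.56] [-0.057  0.355  0.   ]
[1.21 0.19 0.66] [-0.076  0.474  0.   ]
[1.55 0.25 0.72] [-0.095  0.592 -0.   ]
[1.84 0.3  0.73] [-0.111  0.691 -0.   ]
[-0.15910294  0.987262    0.        ]
```

>>> {"name": "apply_moves", "arguments": {
  "deltas": [0.25, 0.04, 0.25, -0.019, 0.118, 0, 1, 0.55, 0.09, 0.43, -0.038, 0.237, 0, 1, 0.87, 0.14, 0.56, -0.057, 0.355, 0, 1, 1.21, 0.19, 0.66, -0.076, 0.474, 0, 1, 1.55, 0.25, 0.72, -0.095, 0.592, 0, 1, 1.84, 0.3, 0.73, -0.111, 0.691, 0, 1, 1.84, 0.3, 0.73, -0.111, 0.691, 0, 1]
}}

```text
time: 5.55
tool_pos: [0.5401, -0.1517, 0.1173]
tcp_rot: [-0.078, 0.997, 0.001, -0.001]
ft_force: [-2.3, -0.8, -0.9]
grip_width: 0.01
grip_force: 58.4
```

```bash
python3 - <<'E'
from tgt import *
import cv2
X0,R0,s=cur()
print(s["time"],s["joints"].round(3),X0,pose(0,.0295,-.078,-np.pi)[0],s["ft_force"],s["wrist_torque"],s["grip_width"],s["grip_force"])
A=ctrl.snapshot("top")["image"][140:225,265:395];b=ctrl.snapshot("side")["image"][140:275,245:345]
cv2.imwrite("pics/up.png",np.hstack([cv2.resize(A,None,fx=4,fy=4,interpolation=3),cv2.resize(b,(252,340),interpolation=3)]))
E
```

```text
5.55 [-0.274  0.361 -0.137  1.075  0.    -0.43 ] [ 0.54005722 -0.15173966  0.11731017] [ 0.53987236 -0.15309234  0.1189    ] [-2.26824042 -0.84198115 -0.88383439] [-0.13113368  0.56633671  0.06117474] 0.009962042012028929 58.381749987602234
```

View pics/up.png

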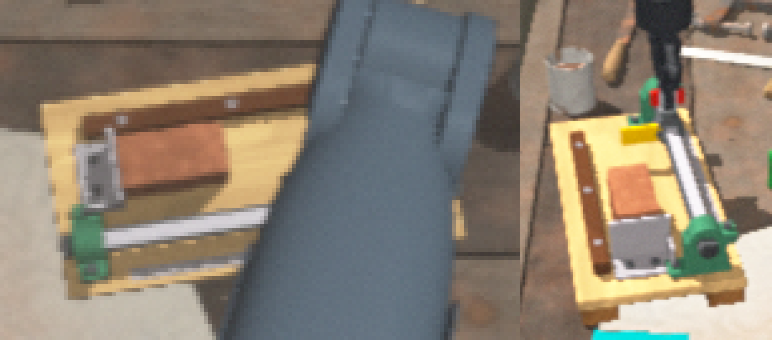

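The side view shows the arm level (crop (640,133)) and the knob upright in the fingers. Next I slide it along the rod.

>>> {"name": "apply_moves", "arguments": {
  "deltas": [-0.2, 1.23, 0, 0, 0, 0, 1, -0.4, 2.47, 0, 0, 0, 0, 1, -0.6, 3.7, 0, 0, 0, 0, 1, -0.79, 4.94, 0, 0, 0, 0, 1, -0.99, 6.17, 0, 0, 0, 0, 1, -1.19, 7.4, 0, 0, 0, 0, 1, -1.19, 7.4, 0, 0, 0, 0, 1, -1.19, 7.4, 0, 0, 0, 0, 1]
}}

```text
time: 6.65
tool_pos: [0.5274, -0.0771, 0.1176]
tcp_rot: [-0.077, 0.997, 0.001, 0.001]
ft_force: [5.5, 2.8, -17.7]
grip_width: 0.0097
grip_force: 55.5
```

>>> {"name": "apply_moves", "arguments": {
  "deltas": [-0.03, 0.2, 0, 0, 0, 0, 1, -0.06, 0.4, 0, 0, 0, 0, 1, -0.1, 0.6, 0, 0, 0, 0, 1, -0.1, 0.6, 0, 0, 0, 0, 1]
}}

```text
time: 7.15
tool_pos: [0.5266, -0.072, 0.1176]
tcp_rot: [-0.077, 0.997, 0.001, 0.001]
ft_force: [4.9, -0.9, -19.3]
grip_width: 0.0101
grip_force: 55.4
```

>>> {"name": "apply_moves", "arguments": {
  "deltas": [-0.02, 0.1, 0, 0, 0, 0, 1, -0.04, 0.25, 0, 0, 0, 0, 1, -0.04, 0.25, 0, 0, 0, 0, 1]
}}

```text
time: 7.52
tool_pos: [0.5262, -0.0696, 0.1176]
tcp_rot: [-0.077, 0.997, 0.001, 0.001]
ft_force: [5.4, -1.1, -19.1]
grip_width: 0.0102
grip_force: 55.4
```

```bash
python3 - <<'E'
from tgt import *
import cv2
X0,R0,s=cur()
print(s["time"],s["joints"].round(3),X0,s["ft_force"],s["wrist_torque"],s["grip_width"],s["grip_force"])
A=ctrl.snapshot("top")["image"][140:225,265:395];b=ctrl.snapshot("side")["image"][170:260,260:330]
cv2.imwrite("pics/slide.png",np.hstack([cv2.resize(A,None,fx=3,fy=3,interpolation=3)[:255],cv2.resize(b,None,fx=6,fy=6,interpolation=3)[:255]]))
cv2.imwrite("pics/slide.png",cv2.resize(b,None,fx=6,fy=6,interpolation=3))
E
```

```text
7.525 [-0.132  0.31  -0.215  1.044  0.002 -0.286] [ 0.52621177 -0.06958048  0.1175631 ] [  5.36376795  -1.09958783 -19.10521687] [-0.17667826 -1.32189561  0.07202943] 0.010162226803481337 55.43804554025883
```

View pics/slide.png

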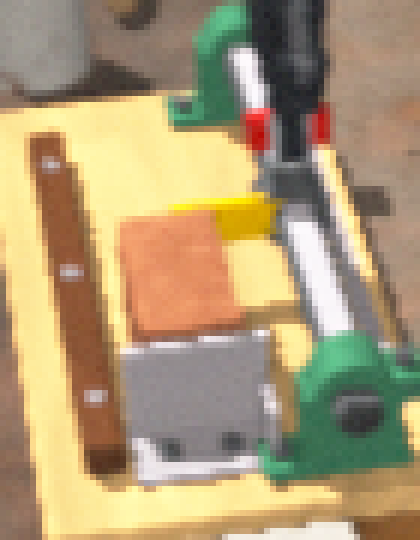

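The yellow arm (crop (225,215)) is a few mm short of the brick's far end. I'll creep on.

>>> {"name": "apply_moves", "arguments": {
  "deltas": [-0.02, 0.1, -0.05, 0, 0, 0, 1, -0.03, 0.2, -0.1, 0, 0, 0, 1, -0.03, 0.2, -0.1, 0, 0, 0, 1]
}}

```text
time: 8.0
tool_pos: [0.526, -0.0677, 0.1175]
tcp_rot: [-0.077, 0.997, 0.0, 0.0]
ft_force: [3.4, -1.5, -14.1]
grip_width: 0.01
grip_force: 56.4
```

>>> {"name": "apply_moves", "arguments": {
  "deltas": [-0.02, 0.1, 0, 0, 0, 0, 1, -0.03, 0.2, 0, 0, 0, 0, 1, -0.03, 0.2, 0, 0, 0, 0, 1]
}}

```text
time: 8.38
tool_pos: [0.5259, -0.0665, 0.1175]
tcp_rot: [-0.077, 0.997, -0.001, 0.0]
ft_force: [3.0, -5.6, -13.3]
grip_width: 0.0099
grip_force: 56.3
```

>>> {"name": "apply_moves", "arguments": {
  "deltas": [-0.01, 0.05, 0, 0, 0, 0, 1, -0.01, 0.05, 0, 0, 0, 0, 1]
}}

```text
time: 8.62
tool_pos: [0.5258, -0.0664, 0.1175]
tcp_rot: [-0.077, 0.997, -0.001, 0.0]
ft_force: [3.5, -8.2, -14.2]
grip_width: 0.0101
grip_force: 56.3
```

```bash
python3 - <<'E'
from tgt import *
X0,R0,s=cur()
print(s["joints"].round(3),X0,s["ft_force"],s["wrist_torque"],s["grip_width"],s["grip_force"])
E
```

```text
[-0.125  0.31  -0.216  1.044 -0.002 -0.278] [ 0.52584278 -0.06638768  0.1175088 ] [  3.46778312  -8.15380202 -14.2111404 ] [-1.80146853 -0.81580003  0.07427535] 0.01009367982800408 56.27458004280925
```

Contact with the brick is felt. I'll back the command off 1 mm and start turning clockwise, going down with the screw.

>>> {"name": "apply_moves", "arguments": {
  "deltas": [0.02, -0.1, -0.05, 0, 0, 0, 1, 0.02, -0.1, -0.05, 0, 0, 0, 1, 0.02, -0.1, -0.09, 0, 0, -0.15, 1, 0.02, -0.1, -0.12, 0, 0, -0.3, 1, 0.02, -0.1, -0.12, 0, 0, -0.3, 1],
  "grip_force": 90
}}

```text
time: 9.25
tool_pos: [0.526, -0.0667, 0.1168]
tcp_rot: [0.074, 0.997, -0.0, 0.001]
ft_force: [0.5, -6.0, -5.6]
grip_width: 0.0096
grip_force: 90.4
```

```bash
cat > st.py <<'E'
from tgt import *
X0,R0,s=cur()
yaw=lambda R:np.degrees(0)+np.arctan2(*R.as_matrix()[[1,0],0])
print("t",s["time"],"j6",s["joints"][5].round(3),"X",X0.round(4),"yaw",round(yaw(R0),3),"F",s["ft_force"].round(1),"M",s["wrist_torque"].round(3),s["grip_width"].round(4),s["grip_force"].round(0))
E
python3 st.py
```

```text
Traceback (most recent call last):
  File "st.py", line 4, in <module>
    print("t",s["time"],"j6",s["joints"][5].round(3),"X",X0.round(4),"yaw",round(yaw(R0),3),"F",s["ft_force"].round(1),"M",s["wrist_torque"].round(3),s["grip_width"].round(4),s["grip_force"].round(0))
                                                                                                                                                      ^^^^^^^^^^^^^^^^^^^^^
AttributeError: 'float' object has no attribute 'round'
```

```bash
sed -i 's/s\["grip_width"\].*/np.round(s["grip_width"],4))/' st.py; python3 st.py
```

```text
t 9.25 j6 0.023 X [ 0.526  -0.0667  0.1168] yaw 2.993 F [ 0.5 -6.  -5.6] M [-1.289 -0.104 -0.316] 0.0096
```

>>> {"name": "apply_moves", "arguments": {
  "deltas": [0.01, -0.05, -0.03, 0, 0, -0.15, 1, 0.01, -0.05, -0.06, 0, 0, -0.3, 1, 0.01, -0.05, -0.1, 0, 0, -0.45, 1, 0.01, -0.05, -0.13, 0, 0, -0.6, 1, 0.01, -0.05, -0.13, 0, 0, -0.6, 1]
}}

```text
time: 9.88
tool_pos: [0.5259, -0.067, 0.1154]
tcp_rot: [0.365, 0.931, -0.0, 0.001]
ft_force: [-0.3, -4.9, -4.2]
grip_width: 0.0098
grip_force: 90.5
```

```bash
python3 st.py
```

```text
t 9.875 j6 0.622 X [ 0.5259 -0.067   0.1154] yaw 2.393 F [-0.3 -4.9 -4.2] M [-1.121  0.094 -0.321] 0.0098
```

>>> {"name": "apply_moves", "arguments": {
  "deltas": [0, 0, -0.03, 0, 0, -0.15, 1, 0, 0, -0.06, 0, 0, -0.3, 1, 0, 0, -0.1, 0, 0, -0.45, 1, 0, 0, -0.1, 0, 0, -0.45, 1]
}}

```text
time: 10.38
tool_pos: [0.5257, -0.0672, 0.1144]
tcp_rot: [0.564, 0.826, -0.001, 0.001]
ft_force: [-1.2, -6.1, -4.8]
grip_width: 0.0096
grip_force: 90.7
```

```bash
python3 st.py
```

```text
t 10.375 j6 1.072 X [ 0.5257 -0.0672  0.1144] yaw 1.943 F [-1.2 -6.1 -4.8] M [-1.311  0.308 -0.288] 0.0096
```

>>> {"name": "apply_moves", "arguments": {
  "deltas": [0, 0, -0.03, 0, 0, -0.15, 1, 0, 0, -0.06, 0, 0, -0.3, 1, 0, 0, -0.06, 0, 0, -0.3, 1]
}}

```text
time: 10.75
tool_pos: [0.5255, -0.0672, 0.1138]
tcp_rot: [0.681, 0.732, -0.001, 0.001]
ft_force: [-2.4, -5.3, -4.4]
grip_width: 0.0094
grip_force: 90.6
```

```bash
python3 st.py
```

```text
t 10.75 j6 1.372 X [ 0.5255 -0.0672  0.1138] yaw 1.643 F [-2.4 -5.3 -4.4] M [-1.357  0.416 -0.23 ] 0.0094
```

>>> {"name": "apply_moves", "arguments": {
  "deltas": [0, 0, -0.03, 0, 0, -0.15, 1, 0, 0, -0.03, 0, 0, -0.15, 1]
}}

```text
time: 11.0
tool_pos: [0.5255, -0.0672, 0.1135]
tcp_rot: [0.734, 0.679, -0.001, 0.001]
ft_force: [-1.4, -5.1, -3.4]
grip_width: 0.0096
grip_force: 94.2
```

```bash
python3 st.py
```

```text
t 11.0 j6 1.522 X [ 0.5255 -0.0672  0.1135] yaw 1.493 F [-1.4 -5.1 -3.4] M [-1.386  0.492 -0.2  ] 0.0096
```

>>> {"name": "apply_moves", "arguments": {
  "deltas": [0, 0, -0.03, 0, 0, -0.15, 1, 0, 0, -0.03, 0, 0, -0.15, 1]
}}

```text
time: 11.25
tool_pos: [0.5254, -0.0671, 0.1134]
tcp_rot: [0.783, 0.622, -0.001, 0.001]
ft_force: [-2.0, -6.3, -2.1]
grip_width: 0.0094
grip_force: 104.1
```

```bash
python3 st.py
```

```text
t 11.25 j6 1.672 X [ 0.5254 -0.0671  0.1134] yaw 1.344 F [-2.  -6.3 -2.1] M [-1.272  0.701 -0.08 ] 0.0094
```

>>> {"name": "apply_moves", "arguments": {
  "deltas": [0, 0, -0.03, 0, 0, -0.15, 1, 0, 0, -0.03, 0, 0, -0.15, 1]
}}

```text
time: 11.5
tool_pos: [0.5253, -0.0671, 0.1132]
tcp_rot: [0.827, 0.562, -0.001, 0.001]
ft_force: [-3.4, -6.1, 0.8]
grip_width: 0.0096
grip_force: 113.9
```

```bash
python3 st.py
```

```text
t 11.5 j6 1.822 X [ 0.5253 -0.0671  0.1132] yaw 1.194 F [-3.4 -6.1  0.8] M [-1.291  0.828 -0.007] 0.0096
```

```bash
echo 'print("tau",s["tau"].round(3),"gf",s["grip_force"])' >> st.py; python3 st.py
```

```text
t 11.5 j6 1.822 X [ 0.5253 -0.0671  0.1132] yaw 1.194 F [-3.4 -6.1  0.8] M [-1.291  0.828 -0.007] 0.0096
tau [  3.189 -56.799  33.201  -1.294   1.955   0.941] gf 113.86535285739228
```

>>> {"name": "apply_moves", "arguments": {
  "deltas": [0, 0, -0.01, 0, 0, -0.06, 1, 0, 0, -0.01, 0, 0, -0.06, 1]
}}

```text
time: 11.75
tool_pos: [0.5253, -0.067, 0.1132]
tcp_rot: [0.843, 0.538, -0.001, 0.001]
ft_force: [-3.9, -5.7, 0.6]
grip_width: 0.0097
grip_force: 117.0
```

```bash
python3 st.py
```

```text
t 11.75 j6 1.881 X [ 0.5253 -0.067   0.1132] yaw 1.135 F [-3.9 -5.7  0.6] M [-1.141  0.864  0.292] 0.0097
tau [  2.656 -56.415  33.149  -1.454   1.816   0.681] gf 116.9615692156367
```

>>> {"name": "apply_moves", "arguments": {
  "deltas": [0, 0, 0, 0, 0, 0.06, 1, 0, 0, 0, 0, 0, 0.06, 1]
}}

```text
time: 12.0
tool_pos: [0.5255, -0.067, 0.1132]
tcp_rot: [0.827, 0.563, -0.001, 0.001]
ft_force: [-4.1, -4.2, 0.9]
grip_width: 0.0092
grip_force: 115.2
```

```bash
python3 st.py
```

```text
t 12.0 j6 1.82 X [ 0.5255 -0.067   0.1132] yaw 1.196 F [-4.1 -4.2  0.9] M [-1.069  0.956 -0.028] 0.0092
tau [  2.533 -55.966  32.915  -1.526   1.616  -0.374] gf 115.24037162773311
```

>>> {"name": "apply_moves", "arguments": {
  "deltas": [0, 0, 0, 0, 0, -0.06, 1, 0, 0, 0, 0, 0, -0.06, 1, 0, 0, 0, 0, 0, -0.06, 1, 0, 0, 0, 0, 0, -0.06, 1]
}}

```text
time: 12.5
tool_pos: [0.5253, -0.0669, 0.1132]
tcp_rot: [0.843, 0.538, -0.001, 0.001]
ft_force: [-3.0, -5.4, 1.4]
grip_width: 0.0094
grip_force: 116.9
```

```bash
python3 st.py;python3 -c "
from rig import ctrl
ctrl.snapshot('top')"; python3 st.py
```

```text
t 12.5 j6 1.88 X [ 0.5253 -0.0669  0.1132] yaw 1.136 F [-3.  -5.4  1.4] M [-1.155  0.988  0.365] 0.0094
tau [  2.562 -55.956  33.104  -1.668   1.768   0.307] gf 116.90619276864652
t 12.55 j6 1.88 X [ 0.5254 -0.0669  0.1132] yaw 1.135 F [-4.8 -5.1  1.5] M [-1.149  1.004  0.277] 0.0095
tau [  2.557 -55.957  33.104  -1.667   1.768   0.307] gf 116.90574608493932
```

>>> {"name": "apply_moves", "arguments": {
  "deltas": [0, 0, -0.01, 0, 0, -0.06, 1, 0, 0, -0.01, 0, 0, -0.06, 1, 0, 0, -0.01, 0, 0, -0.06, 1, 0, 0, -0.01, 0, 0, -0.06, 1]
}}

```text
time: 13.05
tool_pos: [0.5253, -0.0669, 0.1131]
tcp_rot: [0.859, 0.512, -0.001, 0.001]
ft_force: [-4.2, -4.0, 2.9]
grip_width: 0.0095
grip_force: 121.0
```

```bash
python3 st.py;python3 -c "
from rig import ctrl
ctrl.snapshot('top')"; python3 st.py
```

```text
t 13.05 j6 1.94 X [ 0.5253 -0.0669  0.1131] yaw 1.076 F [-4.2 -4.   2.9] M [-1.092  1.016  0.305] 0.0095
tau [  2.403 -55.669  33.028  -1.764   1.694   0.333] gf 120.96286311596032
t 13.1 j6 1.94 X [ 0.5253 -0.0669  0.1131] yaw 1.076 F [-4.6 -3.7  1.7] M [-1.118  1.052  0.326] 0.0094
tau [  2.398 -55.668  33.028  -1.764   1.693   0.333] gf 120.96324236010787
```

>>> {"name": "apply_moves", "arguments": {
  "deltas": [0, 0, -0.01, 0, 0, -0.05, 1, 0, 0, -0.02, 0, 0, -0.1, 1, 0, 0, -0.02, 0, 0, -0.1, 1, 0, 0, -0.02, 0, 0, -0.1, 1]
}}

```text
time: 13.6
tool_pos: [0.5254, -0.0668, 0.1131]
tcp_rot: [0.883, 0.469, -0.001, 0.001]
ft_force: [-4.8, -4.4, 2.8]
grip_width: 0.0094
grip_force: 126.9
```

```bash
python3 st.py
```

```text
t 13.6 j6 2.04 X [ 0.5254 -0.0668  0.1131] yaw 0.976 F [-4.8 -4.4  2.8] M [-0.977  1.17   0.48 ] 0.0094
tau [  2.079 -54.975  32.845  -1.987   1.575   0.471] gf 126.9046473596245
```

>>> {"name": "apply_moves", "arguments": {
  "deltas": [0, 0, -0.01, 0, 0, -0.05, 1, 0, 0, -0.02, 0, 0, -0.1, 1, 0, 0, -0.02, 0, 0, -0.1, 1, 0, 0, -0.02, 0, 0, -0.1, 1]
}}

```text
time: 14.1
tool_pos: [0.5253, -0.0668, 0.113]
tcp_rot: [0.906, 0.424, -0.001, 0.001]
ft_force: [-5.4, -3.9, 4.3]
grip_width: 0.0092
grip_force: 132.7
```

```bash
python3 st.py
```

```text
t 14.1 j6 2.14 X [ 0.5253 -0.0668  0.113 ] yaw 0.876 F [-5.4 -3.9  4.3] M [-0.977  1.363  0.729] 0.0092
tau [  1.986 -54.148  32.725  -2.325   1.628   0.682] gf 132.7185447793454
```

Torque is rising steeply, about 0.7 N m, so the foot is probably on an edge of the flat. I'll let go so the collar can square itself, then look.

>>> {"name": "apply_moves", "arguments": {
  "deltas": [0, 0, 0, 0, 0, 0.03, -1, 0, 0, 0, 0, 0, 0.03, -1, 0, 0, 0, 0, 0, 0.03, -1, 0, 0, 0, 0, 0, 0.03, -1, 0, 0, 0, 0, 0, 0.03, -1, 0, 0, 4, 0, 0, 0.03, -1, 0, 0, 8, 0, 0, 0.03, -1, 0, 0, 8, 0, 0, 0.03, -1]
}}

```text
time: 15.1
tool_pos: [0.5279, -0.0669, 0.1949]
tcp_rot: [0.899, 0.438, 0.002, 0.002]
ft_force: [-0.1, 0.7, -0.0]
grip_width: 0.0856
grip_force: 0.0
```

```bash
python3 st.py; python3 - <<'E'
from rig import ctrl
import cv2
from geo import *
from tgt import *
s=ctrl.snapshot("side");im=s["image"];cv2.imwrite("pics/rel_full.png",im)
h=cv2.cvtColor(im,cv2.COLOR_BGR2HSV)
m=(((h[...,0]<5)|(h[...,0]>175))&(h[...,1]>200)&(h[...,2]>90)).astype(np.uint8);m[:170]=0;m[260:]=0;m[:,:290]=0;m[:,340:]=0
v,u=np.nonzero(m);print("red",len(u),u.mean(),v.mean(),u.min(),u.max(),v.min(),v.max())
for th in(-.2,-.1,0,.1,.2):print(th,proj("side",O+J.apply(ROD+[-.0+0,.010,0])+ (J*Ro.from_euler("y",-th)).apply([0,0,.039])))
c=im[165:245,260:340];cv2.imwrite("pics/rel.png",cv2.resize(c,None,fx=7,fy=7,interpolation=3))
E
```

```text
t 15.1 j6 2.11 X [ 0.5279 -0.0669  0.1949] yaw 0.906 F [-0.1  0.7 -0. ] M [ 0.009 -0.005 -0.03 ] 0.0856
tau [ 1.0000e-03 -5.6823e+01  3.5541e+01  1.0070e+00 -4.0000e-03 -2.0000e-03] gf 0.0
red 57 307.9824561403509 193.24561403508773 304 312 188 198
-0.2 [305.44564621 193.37509836]
-0.1 [306.63215954 193.07856789]
0 [307.83353197 192.88364841]
0.1 [309.03718053 192.79227377]
0.2 [310.23052887 192.80524271]
```

View pics/rel.png

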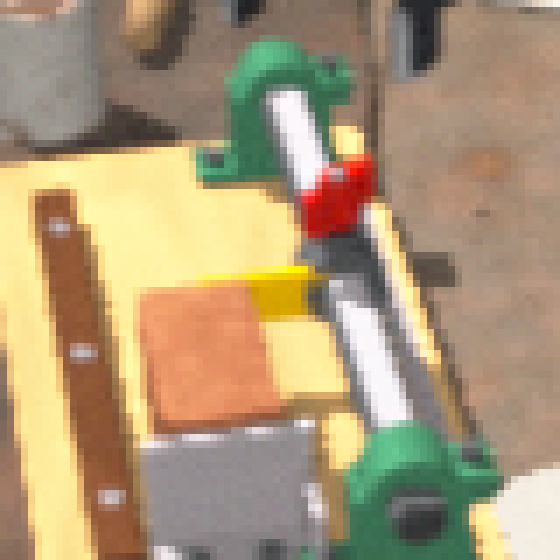

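The picture shows the arm (crop (280,290)) up against the brick's end and the knob (338,197) roughly upright. I'll measure the flat's and the collar's angle from the images by projection.

```bash
python3 - <<'E'
import cv2
from geo import *
from tgt import *
def prof(n,im,ys):
    g=cv2.cvtColor(im,cv2.COLOR_BGR2GRAY).astype(np.float32)
    xs=np.arange(-.018,.0181,.0015);o=[]
    for x in xs:  # horizontal scan at height of flat (z +.009)
        P=proj(n,O+J.apply(np.c_[np.full_like(ys,x),ys,np.full_like(ys,.0085)]+ROD)).astype(np.float32)
        o.append(cv2.remap(g,P[None,:,0],P[None,:,1],cv2.INTER_LINEAR).mean())
    return xs*1e3,np.array(o)
for n,im,ys in(("top",S["top"]["image"],np.linspace(-.04,.12,80)),("side",S["side"]["image"],np.linspace(-.03,.12,80)),("side1",cv2.imread("pics/rel_full.png"),np.linspace(.05,.13,60))):
    x,o=prof(n[:4].rstrip("1") if n!="side1" else "side",im,ys);print(n);print(np.c_[x,o].round(1).tolist())
for th in(-.2,0,.2):
    L=J*Ro.from_euler("y",-th);print(th,[((proj("side",O+J.apply(ROD+[0,.019,0])+L.apply([q,0,.013]))-[260,165])*7).round(1) for q in(.024,.045,.067)])
E
```

```text
top
[[-18.0, 119.7], [-16.5, 121.4], [-15.0, 118.6], [-13.5, 111.2], [-12.0, 108.7], [-10.5, 120.8], [-9.0, 145.3], [-7.5, 171.2], [-6.0, 190.1], [-4.5, 200.0], [-3.0, 204.1], [-1.5, 205.8], [0.0, 205.9], [1.5, 204.3], [3.0, 198.6], [4.5, 185.0], [6.0, 164.4], [7.5, 144.2], [9.0, 134.2], [10.5, 134.8], [12.0, 140.8], [13.5, 144.7], [15.0, 146.4], [16.5, 147.0], [18.0, 147.2]]
side
[[-18.0, 174.6], [-16.5, 153.5], [-15.0, 134.5], [-13.5, 123.5], [-12.0, 119.9], [-10.5, 126.7], [-9.0, 149.1], [-7.5, 181.7], [-6.0, 213.7], [-4.5, 235.1], [-3.0, 244.8], [-1.5, 247.5], [0.0, 247.8], [1.5, 247.9], [3.0, 247.6], [4.5, 244.2], [6.0, 234.1], [7.5, 212.1], [9.0, 178.1], [10.5, 146.4], [12.0, 132.3], [13.5, 138.8], [15.0, 159.1], [16.5, 180.7], [18.0, 197.1]]
side1
[[-18.0, 166.8], [-16.5, 148.0], [-15.0, 130.5], [-13.5, 121.0], [-12.0, 117.6], [-10.5, 122.4], [-9.0, 142.7], [-7.5, 175.1], [-6.0, 207.3], [-4.5, 228.6], [-3.0, 238.9], [-1.5, 242.3], [0.0, 244.2], [1.5, 246.1], [3.0, 246.7], [4.5, 244.4], [6.0, 234.3], [7.5, 211.7], [9.0, 178.1], [10.5, 146.3], [12.0, 130.9], [13.5, 136.1], [15.0, 154.8], [16.5, 175.5], [18.0, 190.7]]
-0.2 [array([284. , 269.5]), array([239.9, 282.6]), array([193.6, 296.3])]
0 [array([288.1, 259.8]), array([242.6, 265.4]), array([194.7, 271.2])]
0.2 [array([294.4, 250.8]), array([249.4, 248.5]), array([201.8, 246.2])]
```

The flat's centre is at about +0.5 mm and the slope of the arm's edge matches θ≈0, so the collar is square. I'll regrip and feel whether the screw stayed tight.

>>> {"name": "apply_moves", "arguments": {
  "deltas": [-0.02, 0, -4, 0, 0, 0, -1, -0.02, 0, -7.9, 0, 0, 0, -1, -0.02, 0, -7.9, 0, 0, 0, -1, -0.02, 0, -7.9, 0, 0, 0, 1, -0.02, 0, -7.9, 0, 0, 0, 1, -0.02, 0, -7.9, 0, 0, 0, 1, -0.02, 0, -7.9, 0, 0, 0, 1, -0.02, 0, -7.9, 0, 0, 0, 1],
  "grip_force": 60
}}

```text
time: 16.15
tool_pos: [0.5259, -0.0664, 0.1137]
tcp_rot: [0.899, 0.438, 0.0, 0.0]
ft_force: [-3.0, 1.5, 6.1]
grip_width: 0.0099
grip_force: 58.5
```

>>> {"name": "apply_moves", "arguments": {
  "deltas": [0, 0, 0, 0, 0, 0, 1, 0, 0, 0, 0, 0, 0, 1]
}}

```text
time: 16.4
tool_pos: [0.5259, -0.0664, 0.1137]
tcp_rot: [0.899, 0.438, 0.0, 0.0]
ft_force: [-2.6, 2.0, 6.9]
grip_width: 0.0097
grip_force: 58.5
```

```bash
python3 st.py
```

```text
t 16.4 j6 2.11 X [ 0.5259 -0.0664  0.1137] yaw 0.906 F [-2.6  2.   6.9] M [ 0.373  0.607 -0.207] 0.0097
tau [ -0.56  -53.375  30.97   -1.245  -0.447  -0.236] gf 58.49173440830782
```

>>> {"name": "apply_moves", "arguments": {
  "deltas": [0, 0, 0, 0, 0, -0.03, 1, 0, 0, 0, 0, 0, -0.03, 1, 0, 0, 0, 0, 0, -0.03, 1]
}}

```text
time: 16.77
tool_pos: [0.5259, -0.0664, 0.1137]
tcp_rot: [0.906, 0.424, 0.0, 0.0]
ft_force: [-2.6, 1.3, 5.8]
grip_width: 0.0101
grip_force: 58.4
```

```bash
python3 st.py
```

```text
t 16.775 j6 2.14 X [ 0.5259 -0.0664  0.1137] yaw 0.876 F [-2.6  1.3  5.8] M [0.316 0.511 0.225] 0.0101
tau [ -0.891 -53.488  31.014  -1.227  -0.382   0.205] gf 58.448641235008836
```

>>> {"name": "apply_moves", "arguments": {
  "deltas": [0, 0, 0, 0, 0, -0.02, 1, 0, 0, 0, 0, 0, -0.02, 1, 0, 0, 0, 0, 0, -0.02, 1]
}}

```text
time: 17.15
tool_pos: [0.5258, -0.0664, 0.1136]
tcp_rot: [0.91, 0.415, 0.0, 0.0]
ft_force: [-2.0, 1.5, 5.0]
grip_width: 0.0101
grip_force: 58.5
```

```bash
python3 st.py
```

```text
t 17.15 j6 2.16 X [ 0.5258 -0.0664  0.1136] yaw 0.857 F [-2.   1.5  5. ] M [0.329 0.562 0.247] 0.0101
tau [ -0.92  -53.63   31.047  -1.178  -0.369   0.25 ] gf 58.454872079892084
```

It turns at about 0.25–0.3 N m, so the screw came loose on release. I'll tighten again.

>>> {"name": "apply_moves", "arguments": {
  "deltas": [0, 0, -0.01, 0, 0, -0.06, 1, 0, 0, -0.01, 0, 0, -0.06, 1, 0, 0, -0.01, 0, 0, -0.06, 1]
}}

```text
time: 17.52
tool_pos: [0.5259, -0.0664, 0.1136]
tcp_rot: [0.922, 0.388, 0.0, 0.0]
ft_force: [-1.6, 1.8, 5.4]
grip_width: 0.0095
grip_force: 60.5
```

```bash
python3 st.py
```

```text
t 17.525 j6 2.22 X [ 0.5259 -0.0664  0.1136] yaw 0.796 F [-1.6  1.8  5.4] M [0.299 0.575 0.115] 0.0095
tau [ -0.779 -53.45   30.977  -1.222  -0.367   0.131] gf 60.509839629085036
```

>>> {"name": "apply_moves", "arguments": {
  "deltas": [0, 0, -0.02, 0, 0, -0.08, 1, 0, 0, -0.02, 0, 0, -0.08, 1, 0, 0, -0.02, 0, 0, -0.08, 1]
}}

```text
time: 17.9
tool_pos: [0.5259, -0.0664, 0.1136]
tcp_rot: [0.937, 0.351, 0.0, 0.0]
ft_force: [-3.9, 1.8, 7.1]
grip_width: 0.0104
grip_force: 65.2
```

```bash
python3 st.py
```

```text
t 17.9 j6 2.3 X [ 0.5259 -0.0664  0.1136] yaw 0.716 F [-3.9  1.8  7.1] M [0.266 0.61  0.194] 0.0104
tau [ -0.71  -52.708  30.713  -1.398  -0.334   0.126] gf 65.24528500940505
```

>>> {"name": "apply_moves", "arguments": {
  "deltas": [0, 0, 0, 0, 0, -0.02, 1, 0, 0, -0.01, 0, 0, -0.04, 1, 0, 0, -0.01, 0, 0, -0.06, 1, 0, 0, -0.01, 0, 0, -0.07, 1, 0, 0, -0.02, 0, 0, -0.08, 1, 0, 0, -0.02, 0, 0, -0.08, 1]
}}

```text
time: 18.65
tool_pos: [0.5259, -0.0664, 0.1135]
tcp_rot: [0.95, 0.313, 0.0, 0.0]
ft_force: [-2.9, 0.5, 9.2]
grip_width: 0.0098
grip_force: 69.8
```

```bash
python3 st.py
```

```text
t 18.65 j6 2.38 X [ 0.5259 -0.0664  0.1135] yaw 0.637 F [-2.9  0.5  9.2] M [0.254 0.723 0.474] 0.0098
tau [ -0.898 -51.892  30.468  -1.614  -0.248   0.523] gf 69.80731506395387
```

>>> {"name": "apply_moves", "arguments": {
  "deltas": [0, 0, 0, 0, 0, -0.02, 1, 0, 0, -0.01, 0, 0, -0.04, 1, 0, 0, -0.01, 0, 0, -0.06, 1, 0, 0, -0.01, 0, 0, -0.07, 1, 0, 0, -0.02, 0, 0, -0.08, 1, 0, 0, -0.02, 0, 0, -0.08, 1]
}}

```text
time: 19.4
tool_pos: [0.526, -0.0664, 0.1135]
tcp_rot: [0.962, 0.275, 0.0, 0.0]
ft_force: [-3.9, 2.2, 9.9]
grip_width: 0.0098
grip_force: 74.6
```

```bash
python3 st.py
```

```text
t 19.4 j6 2.46 X [ 0.526  -0.0664  0.1135] yaw 0.557 F [-3.9  2.2  9.9] M [0.235 0.864 0.53 ] 0.0098
tau [ -0.854 -51.075  30.214  -1.829  -0.194   0.582] gf 74.62723912904039
```

>>> {"name": "apply_moves", "arguments": {
  "deltas": [0, 0, 0, 0, 0, 0, -1, 0, 0, 0, 0, 0, 0, -1, 0, 0, 0, 0, 0, 0, -1, 0, 0, 0, 0, 0, 0, -1]
}}

```text
time: 19.9
tool_pos: [0.5259, -0.0666, 0.1121]
tcp_rot: [0.962, 0.274, -0.0, 0.0]
ft_force: [-0.2, 0.1, -0.7]
grip_width: 0.0811
grip_force: 0.0
```

```bash
python3 st.py
```

```text
t 19.9 j6 2.46 X [ 0.5259 -0.0666  0.1121] yaw 0.556 F [-0.2  0.1 -0.7] M [-0.007  0.018 -0.038] 0.0811
tau [ 6.0000e-03 -5.6631e+01  3.1394e+01  8.0000e-03 -3.0000e-03  0.0000e+00] gf 0.0
```

>>> {"name": "apply_moves", "arguments": {
  "deltas": [0, 0, 0.03, 0, 0, 0, 1, 0, 0, 0.03, 0, 0, 0, 1, 0, 0, 0.03, 0, 0, 0, 1, 0, 0, 0.03, 0, 0, 0, 1, 0, 0, 0.03, 0, 0, 0, 1, 0, 0, 0.03, 0, 0, 0, 1, 0, 0, 0.03, 0, 0, 0, 1]
}}

```text
time: 20.78
tool_pos: [0.5263, -0.0664, 0.1135]
tcp_rot: [0.962, 0.275, 0.0, 0.0]
ft_force: [-2.7, 1.2, 8.7]
grip_width: 0.01
grip_force: 68.2
```

```bash
python3 st.py
```

```text
t 20.775 j6 2.46 X [ 0.5263 -0.0664  0.1135] yaw 0.557 F [-2.7  1.2  8.7] M [0.171 0.464 0.239] 0.01
tau [ -0.897 -51.753  29.693  -1.07   -0.243   0.229] gf 68.2058221034822
```

>>> {"name": "apply_moves", "arguments": {
  "deltas": [0, 0, 0, 0, 0, -0.015, 1, 0, 0, 0, 0, 0, -0.03, 1, 0, 0, 0, 0, 0, -0.03, 1, 0, 0, 0, 0, 0, -0.03, 1]
}}

```text
time: 21.28
tool_pos: [0.5263, -0.0664, 0.1135]
tcp_rot: [0.966, 0.26, 0.0, 0.0]
ft_force: [-1.7, 1.8, 9.4]
grip_width: 0.0101
grip_force: 69.2
```

```bash
python3 st.py
```

```text
t 21.275 j6 2.49 X [ 0.5263 -0.0664  0.1135] yaw 0.527 F [-1.7  1.8  9.4] M [0.2   0.561 0.418] 0.0101
tau [ -1.136 -51.72   29.747  -1.133  -0.237   0.489] gf 69.20992620740435
```

>>> {"name": "apply_moves", "arguments": {
  "deltas": [0, 0, 0, 0, 0, -0.015, 1, 0, 0, 0, 0, 0, -0.03, 1, 0, 0, 0, 0, 0, -0.03, 1, 0, 0, 0, 0, 0, -0.03, 1]
}}

```text
time: 21.78
tool_pos: [0.5262, -0.0664, 0.1135]
tcp_rot: [0.969, 0.246, 0.0, 0.0]
ft_force: [-2.0, 1.4, 9.2]
grip_width: 0.0099
grip_force: 71.6
```

```bash
python3 st.py
```

```text
t 21.775 j6 2.519 X [ 0.5262 -0.0664  0.1135] yaw 0.497 F [-2.   1.4  9.2] M [0.143 0.519 0.522] 0.0099
tau [ -1.152 -51.69   29.831  -1.216  -0.22    0.539] gf 71.55868158311932
```

>>> {"name": "apply_moves", "arguments": {
  "deltas": [0, 0, 0, 0, 0, -0.015, 1, 0, 0, 0, 0, 0, -0.03, 1, 0, 0, 0, 0, 0, -0.03, 1, 0, 0, 0, 0, 0, -0.03, 1]
}}

```text
time: 22.28
tool_pos: [0.5262, -0.0664, 0.1136]
tcp_rot: [0.973, 0.231, 0.0, 0.0]
ft_force: [-2.9, 0.9, 9.6]
grip_width: 0.0102
grip_force: 72.5
```

```bash
python3 st.py
```

```text
t 22.275 j6 2.549 X [ 0.5262 -0.0664  0.1136] yaw 0.467 F [-2.9  0.9  9.6] M [0.194 0.553 0.551] 0.0102
tau [ -1.186 -51.732  29.847  -1.204  -0.229   0.567] gf 72.47973666235339
```

>>> {"name": "apply_moves", "arguments": {
  "deltas": [0, 0, 0, 0, 0, 0, -1, 0, 0, 0, 0, 0, 0, -1, 0, 0, 0, 0, 0, 0, -1, 0, 0, 0, 0, 0, 0, -1, 0, 0, 0, 0, 0, 0, -1]
}}

```text
time: 22.9
tool_pos: [0.526, -0.0667, 0.1125]
tcp_rot: [0.973, 0.231, -0.0, 0.0]
ft_force: [-0.3, -0.3, 0.7]
grip_width: 0.0853
grip_force: 0.0
```

>>> {"name": "apply_moves", "arguments": {
  "deltas": [0, 0, 0.03, 0, 0, 0.03, 1, 0, 0, 0.03, 0, 0, 0.03, 1, 0, 0, 0.03, 0, 0, 0.03, 1, 0, 0, 0.03, 0, 0, 0.03, 1, 0, 0, 0.03, 0, 0, 0.03, 1, 0, 0, 0.03, 0, 0, 0.03, 1, 0, 0, 0.03, 0, 0, 0.03, 1]
}}

```text
time: 23.78
tool_pos: [0.5263, -0.0664, 0.1137]
tcp_rot: [0.969, 0.245, 0.0, 0.0]
ft_force: [-1.4, 1.2, 7.1]
grip_width: 0.01
grip_force: 63.5
```

```bash
python3 st.py
```

```text
t 23.775 j6 2.52 X [ 0.5263 -0.0664  0.1137] yaw 0.496 F [-1.4  1.2  7.1] M [ 0.187  0.291 -0.093] 0.01
tau [ -0.753 -52.699  29.992  -0.774  -0.353  -0.128] gf 63.497538599185646
```

>>> {"name": "apply_moves", "arguments": {
  "deltas": [0, 0, 0, 0, 0, -0.015, 1, 0, 0, 0, 0, 0, -0.03, 1, 0, 0, 0, 0, 0, -0.03, 1, 0, 0, 0, 0, 0, -0.03, 1]
}}

```text
time: 24.28
tool_pos: [0.5263, -0.0664, 0.1137]
tcp_rot: [0.973, 0.231, 0.0, 0.0]
ft_force: [-2.1, 1.8, 7.7]
grip_width: 0.0098
grip_force: 64.3
```

```bash
python3 st.py
```

```text
t 24.275 j6 2.55 X [ 0.5263 -0.0664  0.1137] yaw 0.467 F [-2.1  1.8  7.7] M [0.227 0.382 0.465] 0.0098
tau [ -1.121 -52.626  30.076  -0.896  -0.242   0.448] gf 64.26701092394069
```

>>> {"name": "apply_moves", "arguments": {
  "deltas": [0, 0, 0, 0, 0, -0.01, 1, 0, 0, 0, 0, 0, -0.02, 1, 0, 0, 0, 0, 0, -0.02, 1, 0, 0, 0, 0, 0, -0.02, 1]
}}

```text
time: 24.78
tool_pos: [0.5262, -0.0664, 0.1137]
tcp_rot: [0.975, 0.222, 0.0, 0.0]
ft_force: [-1.2, 1.6, 7.3]
grip_width: 0.0096
grip_force: 65.1
```

```bash
python3 st.py
```

```text
t 24.775 j6 2.57 X [ 0.5262 -0.0664  0.1137] yaw 0.447 F [-1.2  1.6  7.3] M [0.154 0.359 0.476] 0.0096
tau [ -1.122 -52.651  30.09   -0.895  -0.228   0.481] gf 65.05501589505002
```

Breakaway torque is now about 0.48 N m after a release. One small nip more, then let go and look.

>>> {"name": "apply_moves", "arguments": {
  "deltas": [0, 0, 0, 0, 0, -0.015, 1, 0, 0, 0, 0, 0, -0.03, 1, 0, 0, 0, 0, 0, -0.03, 1, 0, 0, 0, 0, 0, -0.03, 1]
}}

```text
time: 25.28
tool_pos: [0.5262, -0.0664, 0.1136]
tcp_rot: [0.978, 0.207, 0.0, 0.0]
ft_force: [-1.5, 2.3, 6.7]
grip_width: 0.0101
grip_force: 66.5
```

```bash
python3 st.py
```

```text
t 25.275 j6 2.6 X [ 0.5262 -0.0664  0.1136] yaw 0.417 F [-1.5  2.3  6.7] M [0.134 0.339 0.515] 0.0101
tau [ -1.074 -52.698  30.105  -0.886  -0.195   0.502] gf 66.48192842665594
```

>>> {"name": "apply_moves", "arguments": {
  "deltas": [0, 0, 0, 0, 0, 0, -1, 0, 0, 0, 0, 0, 0, -1, 0, 0, 0, 0, 0, 0, -1, 0, 0, 0, 0, 0, 0, -1, 0, 0, 0, 0, 0, 0, -1]
}}

```text
time: 25.9
tool_pos: [0.526, -0.0667, 0.1128]
tcp_rot: [0.978, 0.206, -0.0, 0.0]
ft_force: [0.6, 0.2, 0.2]
grip_width: 0.0858
grip_force: 0.0
```

>>> {"name": "apply_moves", "arguments": {
  "deltas": [0, 0, 0.03, 0, 0, 0.02, 1, 0, 0, 0.03, 0, 0, 0.02, 1, 0, 0, 0.03, 0, 0, 0.02, 1, 0, 0, 0.03, 0, 0, 0.02, 1, 0, 0, 0.03, 0, 0, 0.02, 1, 0, 0, 0.03, 0, 0, 0.02, 1, 0, 0, 0.03, 0, 0, 0.02, 1]
}}

```text
time: 26.78
tool_pos: [0.5262, -0.0664, 0.1137]
tcp_rot: [0.976, 0.216, 0.0, 0.0]
ft_force: [-1.5, 2.4, 5.3]
grip_width: 0.0098
grip_force: 60.6
```

```bash
python3 st.py
```

```text
t 26.775 j6 2.58 X [ 0.5262 -0.0664  0.1137] yaw 0.436 F [-1.5  2.4  5.3] M [ 0.206  0.215 -0.142] 0.0098
tau [ -0.71  -53.713  30.399  -0.588  -0.376  -0.111] gf 60.5642918148078
```

>>> {"name": "apply_moves", "arguments": {
  "deltas": [0, 0, 0, 0, 0, -0.01, 1, 0, 0, 0, 0, 0, -0.02, 1, 0, 0, 0, 0, 0, -0.02, 1, 0, 0, 0, 0, 0, -0.02, 1]
}}

```text
time: 27.28
tool_pos: [0.5262, -0.0664, 0.1138]
tcp_rot: [0.978, 0.207, 0.0, 0.0]
ft_force: [-2.0, 1.7, 5.0]
grip_width: 0.0099
grip_force: 60.9
```

```bash
python3 st.py
```

```text
t 27.275 j6 2.6 X [ 0.5262 -0.0664  0.1138] yaw 0.417 F [-2.   1.7  5. ] M [0.235 0.242 0.394] 0.0099
tau [ -1.124 -53.682  30.43   -0.64   -0.312   0.438] gf 60.88537697993161
```

>>> {"name": "apply_moves", "arguments": {
  "deltas": [0, 0, 0, 0, 0, -0.01, 1, 0, 0, 0, 0, 0, -0.02, 1, 0, 0, 0, 0, 0, -0.02, 1, 0, 0, 0, 0, 0, -0.02, 1]
}}

```text
time: 27.78
tool_pos: [0.5262, -0.0664, 0.1137]
tcp_rot: [0.98, 0.197, 0.0, 0.0]
ft_force: [-1.1, 1.4, 5.6]
grip_width: 0.01
grip_force: 61.7
```

```bash
python3 st.py
```

```text
t 27.775 j6 2.62 X [ 0.5262 -0.0664  0.1137] yaw 0.397 F [-1.1  1.4  5.6] M [0.187 0.18  0.441] 0.01
tau [ -1.104 -53.723  30.438  -0.626  -0.293   0.461] gf 61.72700539812013
```

>>> {"name": "apply_moves", "arguments": {
  "deltas": [0, 0, 0, 0, 0, -0.02, 1, 0, 0, 0, 0, 0, -0.04, 1, 0, 0, 0, 0, 0, -0.06, 1, 0, 0, 0, 0, 0, -0.06, 1, 0, 0, 0, 0, 0, -0.06, 1]
}}

```text
time: 28.4
tool_pos: [0.5261, -0.0663, 0.1138]
tcp_rot: [0.986, 0.168, 0.0, 0.0]
ft_force: [-2.3, 0.1, 6.3]
grip_width: 0.0101
grip_force: 74.5
```

```bash
python3 st.py
```

```text
t 28.4 j6 2.678 X [ 0.5261 -0.0663  0.1138] yaw 0.338 F [-2.3  0.1  6.3] M [0.102 0.343 1.434] 0.0101
tau [ -1.769 -53.362  30.516  -0.829  -0.135   1.492] gf 74.46379312779754
```

>>> {"name": "apply_moves", "arguments": {
  "deltas": [0, 0, 0, 0, 0, 0, -1, 0, 0, 0, 0, 0, 0, -1, 0, 0, 0, 0, 0, 0, -1, 0, 0, 0, 0, 0, 0, -1, 0, 0, 0, 0, 0, 0, -1]
}}

```text
time: 29.02
tool_pos: [0.526, -0.0667, 0.1131]
tcp_rot: [0.986, 0.167, -0.0, 0.0]
ft_force: [0.1, 0.3, -0.1]
grip_width: 0.0851
grip_force: 0.0
```

>>> {"name": "apply_moves", "arguments": {
  "deltas": [0, 0, 0.03, 0, 0, 0.02, 1, 0, 0, 0.03, 0, 0, 0.02, 1, 0, 0, 0.03, 0, 0, 0.02, 1, 0, 0, 0.03, 0, 0, 0.02, 1, 0, 0, 0.03, 0, 0, 0.02, 1, 0, 0, 0.03, 0, 0, 0.02, 1, 0, 0, 0.03, 0, 0, 0.02, 1]
}}

```text
time: 29.9
tool_pos: [0.526, -0.0664, 0.1138]
tcp_rot: [0.984, 0.177, -0.0, 0.0]
ft_force: [-1.5, 0.9, 5.2]
grip_width: 0.0103
grip_force: 59.9
```

>>> {"name": "apply_moves", "arguments": {
  "deltas": [0, 0, 0, 0, 0, -0.015, 1, 0, 0, 0, 0, 0, -0.03, 1, 0, 0, 0, 0, 0, -0.03, 1, 0, 0, 0, 0, 0, -0.03, 1]
}}

```text
time: 30.4
tool_pos: [0.526, -0.0664, 0.1138]
tcp_rot: [0.987, 0.163, -0.0, 0.0]
ft_force: [-2.9, 2.3, 5.8]
grip_width: 0.0102
grip_force: 73.2
```

```bash
python3 st.py
```

```text
t 30.4 j6 2.689 X [ 0.526  -0.0664  0.1138] yaw 0.327 F [-2.9  2.3  5.8] M [0.263 0.365 1.189] 0.0102
tau [ -1.918 -53.453  30.66   -0.906  -0.35    1.234] gf 73.1696373783052
```

The knob met a hard stop: pure torque, no side force. It is at the end of its travel, with about 0.46 N m of bearing torque felt just before. I'll unwind the wrist to zero torque, let go, retreat and look.

>>> {"name": "apply_moves", "arguments": {
  "deltas": [0, 0, 0, 0, 0, 0.04, 1, 0, 0, 0, 0, 0, 0.075, 1, 0, 0, 0, 0, 0, 0.075, 1]
}}

```text
time: 30.78
tool_pos: [0.526, -0.0665, 0.1138]
tcp_rot: [0.98, 0.199, -0.0, 0.0]
ft_force: [-2.2, 1.8, 4.5]
grip_width: 0.0098
grip_force: 59.9
```

```bash
python3 st.py
```

```text
t 30.775 j6 2.615 X [ 0.526  -0.0665  0.1138] yaw 0.401 F [-2.2  1.8  4.5] M [0.31  0.219 0.022] 0.0098
tau [ -0.987 -53.579  30.708  -0.841  -0.465  -0.194] gf 59.892443086118874
```

>>> {"name": "apply_moves", "arguments": {
  "deltas": [0, 0, 0, 0, 0, 0, -1, 0, 0, 0, 0, 0, 0, -1, 0, 0, 0, 0, 0, 0, -1, 0, 0, 0, 0, 0, 0, -1, 0, 0, 0, 0, 0, 0, -1, 0, 0, 4, 0, 0, 0, -1, 0, 0, 9, 0, 0, 0, -1, 0, 0, 10, 0, 0, 0, -1]
}}

```text
time: 31.78
tool_pos: [0.5275, -0.0668, 0.2167]
tcp_rot: [0.98, 0.199, 0.002, 0.001]
ft_force: [0.4, 0.1, -1.0]
grip_width: 0.0851
grip_force: 0.0
```

```bash
python3 st.py; python3 - <<'E'
from rig import ctrl
import cv2
im=ctrl.snapshot("side")["image"];cv2.imwrite("pics/end_full.png",im)
o=cv2.imread("pics/rel_full.png")
f=lambda i:cv2.resize(i[165:245,265:335],None,fx=5.6,fy=5.6,interpolation=3)
cv2.imwrite("pics/end.png",cv2.hconcat([f(o),f(im)]))
E
```

```text
t 31.775 j6 2.615 X [ 0.5275 -0.0668  0.2167] yaw 0.401 F [ 0.4  0.1 -1. ] M [ 0.008  0.009 -0.02 ] 0.0851
tau [-0.0000e+00 -5.6104e+01  3.5216e+01  5.2100e-01 -3.0000e-03 -0.0000e+00] gf 0.0
```

View pics/end.png

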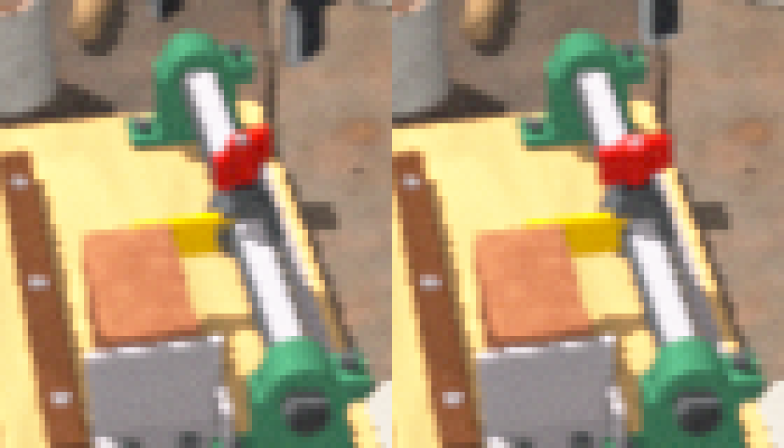

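The collar, arm and brick are in place. To rule out fingertips rubbing on the collar, I'll feel the tightness once more with a grip 4 mm higher.

>>> {"name": "apply_moves", "arguments": {
  "deltas": [0, 0, -5, 0, 0, 0, -1, 0, 0, -9.6, 0, 0, 0, -1, 0, 0, -9.6, 0, 0, 0, -1, 0, 0, -9.6, 0, 0, 0, 1, 0, 0, -9.6, 0, 0, 0, 1, 0, 0, -9.6, 0, 0, 0, 1, 0, 0, -9.6, 0, 0, 0, 1, 0, 0, -9.6, 0, 0, 0, 1]
}}

```text
time: 32.83
tool_pos: [0.5262, -0.0663, 0.1183]
tcp_rot: [0.98, 0.199, 0.0, 0.0]
ft_force: [-1.0, 1.7, 6.1]
grip_width: 0.0097
grip_force: 59.4
```

>>> {"name": "apply_moves", "arguments": {
  "deltas": [0, 0, 0, 0, 0, 0, 1, 0, 0, 0, 0, 0, -0.02, 1, 0, 0, 0, 0, 0, -0.02, 1, 0, 0, 0, 0, 0, -0.02, 1]
}}

```text
time: 33.33
tool_pos: [0.5262, -0.0663, 0.1183]
tcp_rot: [0.982, 0.19, 0.0, 0.0]
ft_force: [-1.8, 1.5, 6.0]
grip_width: 0.0097
grip_force: 59.7
```

```bash
python3 st.py
```

```text
t 33.325 j6 2.635 X [ 0.5262 -0.0663  0.1183] yaw 0.382 F [-1.8  1.5  6. ] M [0.322 0.279 0.488] 0.0097
tau [ -1.358 -53.367  30.605  -0.767  -0.428   0.481] gf 59.71038579940796
```

>>> {"name": "apply_moves", "arguments": {
  "deltas": [0, 0, 0, 0, 0, -0.01, 1, 0, 0, 0, 0, 0, -0.015, 1, 0, 0, 0, 0, 0, -0.015, 1, 0, 0, 0, 0, 0, -0.015, 1]
}}

```text
time: 33.83
tool_pos: [0.5262, -0.0663, 0.1183]
tcp_rot: [0.983, 0.183, 0.0, 0.0]
ft_force: [-1.1, 1.7, 6.8]
grip_width: 0.0103
grip_force: 61.6
```

```bash
python3 st.py
```

```text
t 33.825 j6 2.649 X [ 0.5262 -0.0663  0.1183] yaw 0.367 F [-1.1  1.7  6.8] M [0.308 0.339 0.804] 0.0103
tau [ -1.604 -53.292  30.622  -0.809  -0.391   0.814] gf 61.60140037536621
```

The hard stop is the same with the higher grip, so it is the knob's own end of travel and not the fingers. I'll unwind, let go, retreat and hand in.

>>> {"name": "apply_moves", "arguments": {
  "deltas": [0, 0, 0, 0, 0, 0.03, 1, 0, 0, 0, 0, 0, 0.035, 1, 0, 0, 0, 0, 0, 0.035, -1, 0, 0, 0, 0, 0, 0.035, -1, 0, 0, 0, 0, 0, 0.035, -1, 0, 0, 0, 0, 0, 0.035, -1, 0, 0, 5, 0, 0, 0.035, -1, 0, 0, 10, 0, 0, 0.035, -1]
}}

```text
time: 34.83
tool_pos: [0.5255, -0.0666, 0.2183]
tcp_rot: [0.98, 0.199, -0.001, 0.0]
ft_force: [1.7, -0.5, 0.2]
grip_width: 0.0852
grip_force: 0.0
```

```bash
python3 st.py; python3 -c "
from rig import ctrl
import cv2,numpy as np
im=ctrl.snapshot('side')['image'].astype(int);o=cv2.imread('pics/end_full.png').astype(int)
print('change jig area',np.abs(im-o)[185:262,262:330].mean(), np.abs(im-o)[185:262,262:330].max())
print(ctrl.close_job())"
```

```text
t 34.825 j6 2.615 X [ 0.5255 -0.0666  0.2183] yaw 0.401 F [ 1.7 -0.5  0.2] M [-0.075 -0.088  0.018] 0.0852
tau [-1.0000e-03 -5.3846e+01  2.9558e+01 -1.9740e+00 -3.0000e-03 -0.0000e+00] gf 0.0
change jig area 2.0650623885918002 113
the job is handed in; nothing more can be done
None
```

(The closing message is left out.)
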